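Stand the bearing retainer in the marking fixture and dot-mark it

ROBOT

A 6-joint arm with a two-finger parallel gripper is mounted at the origin on the work surface. World frame = base frame: x ahead of the robot, y to its left, z up, the work surface at z = 0. Lengths are in mm, angles in degrees, forces in N, time in s.
With the tool pointing down it reaches from about 350 to 850 mm from the base axis. Payload 8.1 kg.
Tool frame: the origin (TCP) lies midway between the tips of the shut fingers; the grasp point (between the pads) lies 19 mm behind it (r.pinch_z is the distance from the TCP to the grasp point, in mm); z points along the fingers, y is the line along which they close (so a half turn about z gives the same grasp; the last joint's range is limited). The gripper opens to 85 mm and grips with 20 to 120 N. Pads are 22 mm wide; open, the fingers measure 114 mm over their backs; the gripper's body (76 mm by 85 mm) begins 54 mm behind the grasp point. The pads swing forward as they close: fully open they stand 13 mm farther back than shut.
Start: joints at [60.08, 7.471, 85.268, -0, 87.261, -4.893], TCP at [253.805, 543.68, 192.192] pointing down, gripper open.
Joint ranges: [-169.43, 169.43], [-51.17, 129.36], [1.28, 143.12], [-76.62, 256.62], [0, 156.53], [-152.29, 152.29]. Speed limits (degrees/s): [136.94, 136.94, 159.86, 180, 180, 180].

INTERFACE

Orientations are given as [roll, pitch, yaw] about the fixed x, y, z axes, in that order (R = Rz(yaw) Ry(pitch) Rx(roll)).
In Python, from bench import r gives the robot as it stands.
- The arm moves only by the shell command python3 -m jog 'ROWS' [OPENING] [FORCE]. ROWS is JSON, one flat list of numbers, 6 for each row, row after row: the shift along the tool's x, y, z in m, then the turn, a rotation vector about the tool's x, y, z in rad. A call has 1 to 8 rows; each row is the pose to reach, as a shift and turn from the pose commanded when the call began, along the tool's axes at that moment; what a row does not reach only later rows make up. A row lasts 1/8 s, in which the tool goes at most 62.5 mm and 10.7 degrees, less where a joint would pass 70% of its speed; a pose out of reach is approached as far as the arm can. A call with a gripper value outside its range is refused whole. OPENING is the opening, from -1 (shut) to 1 (fully open), set as the call begins (- or left out, the last holds). The fingers move at their own pace and stop on an object; FORCE is the grip in N (left out, the last holds). Time passes only in rows, so rows that repeat a pose let the fingers close. It gives the time, the measured TCP pose, the force, the opening and the grip force at its end, in the units of the state.
- r.sense(): the state, without advancing time (a new reading comes with each control period).
- r.snapshot(name): name is "side" or "top"; returns a dict with "pixels" (420x560x3 uint8, red, green, blue), "range_z" (420x560 float32, mm along the optical axis (not along the pixel's ray), 0 where there is no reading), "K" (3x3 intrinsics, pixels), "rvec" (rotation vector, rad) and "tvec" (3), from world to camera coordinates, as OpenCV has them. Camera axes: x right, y down, z forward; pixel columns grow to the right and rows downward; lengths in mm; the calibration is good to about 2 mm. A picture is of the moment at which its call begins.
- r.hand_in(): hands the job in; it is judged then, once.
Trained networks look in a picture, given as the dict that the camera call returned (one of the last four; its "shot" number tells which), for a name from the list of things; names that differ only in an ending like _2 or _b are one class to them, and where a whole thing is asked for, a point or a joint stands for the part that bears it (a point fixed in the world has none). Each returns a list of dicts, best first, with "score" (0 to 1); they miss things now and then, are a little off and sometimes report something else, mostly with a low value. They report only what shows in the picture. A call takes as long as a camera call. They do not tell look-alikes from the thing itself.
- r.look_for(picture, target): "bbox" ([left, top, right, bottom] in pixels, round what is visible of it).
- r.outline_of(picture, target): "region" (420x560 bool, what is visible of it) and "bbox" ([left, top, right, bottom] in pixels, round what is visible of it).
The state is a dict: "time": time; "joint_pos": joint angles; "qd": joint speeds; "joint_efforts": joint torques, N m; "tool_pos": TCP position; "tcp_rot": TCP orientation; "ft_force": force on the tool from outside, world axes, zero at the start; "wrist_torque": the same for the moment, N m; "finger_gap": finger opening in mm; "grip_force": force on a finger pad.
Only numpy, scipy, OpenCV 4.12 (cv2) and the standard library are available. Lean on these libraries where they do the work, as an engineer would, in place of code of your own. Each camera call takes 0.05 s, during which the arm holds its last target. There are 200 camera calls.

TASK

Take the round-topped bearing retainer plate out of the wooden rack and stand it upright on its straight foot, fully home in the slot of the marking fixture on the turntable, and let go of it. Then press the fixture's plunger all the way down to its stop to mark the plate, and let it spring back up, with the plate left standing in the slot. Leave the square plate in the rack and do not knock over the alternator.

Things in the scene. Friction and masses are not known exactly. Their poses are not given: they have to be found in the camera images.
- retainer: Loose bronze plate, 8 mm thick (x axis, normal to its faces), 95 mm tall (z up): straight foot 100 wide (y) and 30 tall, above it a ring of 90 mm outside diameter with a 38 mm bore, centred 50 mm above the foot's underside, 26 mm of metal at the top. About 0.4 kg; front and back alike. Origin: centre of the foot's underside. Starts standing in one of the rack's two grooves.
- square_plate: Bronze square plate without a bore (four small dark spots), loose, 80 x 80 mm and 8 mm thick (x axis normal to its faces, z up), origin at the centre of its underside. It stands in the other groove of the rack and stays there.
- rack: Fixed wooden block, 170 x 130 x 40 mm (x, y, z), origin at the centre of its underside. Two grooves run along its y axis at x = -45 and +45 mm: 11 mm wide, 25 mm deep (floor 15 mm above the counter), open at both ends. The plates stand in them on the groove floor, faces looking along the rack's x axis.
- turntable: Wooden lazy susan, 380 mm across, top 32 mm above the counter, origin on its axis at counter height. It turns about the vertical if pushed sideways (about 0.4 N m of friction). The fixture is screwed to it; the alternator and small parts stand loose on it.
- slot (a point): Centre of the floor of the fixture's slot, 47 mm above the counter; turns with the turntable. z up, y along the slot, x across it, towards the plunger. Between two steel jaws 12 mm thick: 11 mm wide, 108 mm long between end stops, straight walls 20 mm tall, then a 45 degree lead-in lip up to 23 mm above the floor.
- plunger_top (a point): Centre of the top face of the plunger's black round head, 40 mm diameter, facing up; moves with the plunger. It lies 85 mm from the slot's centre along the slot's x axis and, released, 75 mm above the slot's floor (122 mm above the counter).
- plunger (a joint): Travel of the plunger in m: 0 released (up), 0.015 fully down at its stop. A spring pushes it back: about 3 N at the top, 9 N at the stop.
- alternator: Silver alternator body standing loose on the turntable, 120 mm diameter, 95 mm tall plus a 30 mm shaft end, 3.6 kg. Origin at the centre of its underside, z up; stays standing.
Not all that is in view belongs to the job. Leave any pink or purple look-alike of the alternator alone.

How it is judged:
By the outcome, as a careful person would: the job done as asked, in the order asked, and still so for the second after the job is handed in, with the robot touching nothing.
It also fails if it takes over 56 s, if anything falls off the work surface, if the arm or the gripper's body presses on something with over 40 N, if the wrist force passes 120 N, or if a joint passes its speed limit or range.

## Working session

There is one attempt and no reset: what is moved stays moved. The work goes in short steps, Python scripts to look and compute and a shell command to move; the robot and the scene stay as the last step left them, time stands still between calls to the robot, and variables do not carry over. Pictures are saved under pics/ and viewed, at most 10 in all, crops included, and the job is handed in when it is done.

```bash
ls; mkdir -p pics
cat > h.py <<'E'
import numpy as np, cv2
from bench import r
def cloud(p):
    z=p["range_z"]; K=p["K"]; v,u=np.mgrid[0:z.shape[0],0:z.shape[1]]
    c=np.stack([(u-K[0,2])/K[0,0]*z,(v-K[1,2])/K[1,1]*z,z],-1)
    R=cv2.Rodrigues(np.array(p["rvec"],float))[0]
    return (c-np.array(p["tvec"]).ravel())@R   # world
def save(p,n): cv2.imwrite("pics/"+n+".png",p["pixels"][...,::-1])
E
python3 - <<'E'
from h import *
for n in("side","top"):
    p=r.snapshot(n); save(p,n+"0"); W=cloud(p); np.save(n+"W.npy",W); np.save(n+"Z.npy",p["range_z"])
    for t in("retainer","square_plate","rack","turntable","slot","plunger","alternator"):
        try:
            for o in r.outline_of(p,t)[:3]:
                m=o["region"]&(p["range_z"]>0); q=W[m]
                print(n,t,round(o["score"],2),o["bbox"],np.median(q,0).round(),np.percentile(q,2,0).round(),np.percentile(q,98,0).round())
        except Exception as e: print(n,t,e)
print(r.sense())
E
```

```text
pics
side retainer 0.69 [207.7, 167.7, 224.9, 194.0] [484. 315.  71.] [475. 271.   2.] [594. 479. 110.]
side square_plate 0.6 [180.2, 179.3, 199.1, 202.8] [394. 325.  71.] [387. 288.  27.] [449. 393.  98.]
side rack 0.57 [171.0, 181.0, 235.2, 218.8] [422. 287.  39.] [351. 252.   3.] [515. 394.  45.]
side turntable 0.61 [243.2, 199.2, 369.4, 276.6] [ 532. -100.   33.] [ 365. -224.   22.] [713.  71.  97.]
side slot 0.69 [300.2, 213.4, 342.2, 247.0] [557. -96.  51.] [ 499. -154.   36.] [644.  -8. 123.]
side plunger 0.52 [315.2, 213.5, 327.2, 226.1] [ 543. -108.  122.] [ 526. -123.  100.] [562. -88. 126.]
side plunger 0.5 [207.4, 170.4, 226.1, 197.6] [484. 312.  66.] [475. 268.  38.] [518. 365. 110.]
side alternator 0.7 [250.8, 191.5, 286.1, 237.2] [441.  14. 113.] [406. -18.  35.] [511.  86. 149.]
side alternator 0.59 [352.7, 283.5, 406.2, 345.8] [ 391. -422.   92.] [ 360. -465.    8.] [ 465. -361.  119.]
top retainer 0.57 [124.4, 197.9, 163.7, 208.8] [484. 309.  77.] [477. 268.  30.] [493. 357. 111.]
top square_plate 0.77 [117.7, 233.4, 155.9, 244.1] [395. 322.  91.] [389. 289.  31.] [
[... 1015 characters left out ...]
6. 381. 121.]
{'time': 0.8, 'joint_pos': array([ 6.00804436e+01,  7.47113535e+00,  8.52662567e+01, -3.63630677e-04,
        8.72606559e+01, -4.89300957e+00]), 'qd': array([ 0.0685008 , -0.01455336,  0.03657151,  0.06332127,  0.04093666,
        0.07004396]), 'joint_efforts': array([ 1.86874258e-04, -5.69267964e+01, -5.00820422e+01, -2.69760258e-04,
        1.53529356e-03, -9.36917615e-06]), 'tool_pos': array([253.81523153, 543.69437792, 192.20735347]), 'tcp_rot': array([1.79998086e+02, 5.28392454e-04, 1.54973471e+02]), 'ft_force': array([-0.30779583, -0.33039218, -0.42603352]), 'wrist_torque': array([-0.03447201,  0.0322709 ,  0.02587549]), 'grip_force': 0.0, 'finger_gap': 85.64772167971918}
```

```bash
python3 - <<'E'
import cv2,numpy as np
a=cv2.imread("pics/top0.png");s=cv2.imread("pics/side0.png")
A=cv2.resize(a[100:270,100:370],None,fx=2.9,fy=2.9,interpolation=cv2.INTER_CUBIC)
cv2.imwrite("pics/top_c.png",A)
cv2.imwrite("pics/side_c.png",cv2.resize(s[150:290,160:380],None,fx=3.6,fy=3.6,interpolation=cv2.INTER_CUBIC))
E
python3 - <<'E'
import numpy as np
for n in("side","top"):
    W=np.load(f"{n}W.npy"); Z=np.load(f"{n}Z.npy")
    q=W[Z>0]
    # retainer & square tops
    for nm,x0,x1,zl in(("ret",465,505,60),("sq",375,415,60)):
        m=(q[:,0]>x0)&(q[:,0]<x1)&(q[:,1]>240)&(q[:,1]<410)&(q[:,2]>zl)&(q[:,2]<125)
        g=q[m]; c=np.cov(g[:,:2].T); w,v=np.linalg.eigh(c); 
        print(n,nm,len(g),g.mean(0).round(1),g.min(0).round(),g.max(0).round(),"ang",np.degrees(np.arctan2(v[1,1],v[0,1])),np.percentile(g[:,2],98))
    m=(q[:,0]>480)&(q[:,0]<670)&(q[:,1]>-170)&(q[:,1]<20)&(q[:,2]>60)&(q[:,2]<78)
    g=q[m]; print(n,"jaws",len(g),g.mean(0)); w,v=np.linalg.eigh(np.cov(g[:,:2].T)); print(w,np.degrees(np.arctan2(v[1],v[0])))
    m=(q[:,0]>510)&(q[:,0]<600)&(q[:,1]>-150)&(q[:,1]<-60)&(q[:,2]>114)&(q[:,2]<128)
    g=q[m]; print("plg",len(g),g.mean(0),g.min(0),g.max(0))
E
```

```text
side ret 154 [483.  308.8  86.5] [472. 269.  60.] [493. 360. 114.] ang 81.97068478224315 111.34894018800507
side sq 143 [394.3 323.5  81.5] [386. 285.  60.] [404. 372.  99.] ang 82.33485250223977 98.47203795375152
side jaws 359 [585.76269728 -62.43222247  68.86706399]
[1575.34364342 1883.41971333] [ -64.06017857 -154.06017857]
plg 114 [ 544.1883894  -106.87307991  121.48381019] [ 525.81010213 -123.64136213  114.31832294] [564.07983873 -82.84842315 127.73352963]
top ret 184 [484.8 310.3  93. ] [477. 272.  60.] [496. 357. 113.] ang 81.96086960708647 111.34618271780771
top sq 164 [397.  327.   88.6] [389. 289.  60.] [408. 369.  99.] ang 81.46259744253612 98.62827126396638
top jaws 738 [595.73503068 -57.27184081  68.13257121]
[ 962.29977376 1110.17206209] [-95.59111568 174.40888432]
plg 210 [ 546.75634074 -104.02844308  120.80828977] [ 527.72585724 -122.59493062  114.79160463] [565.55617457 -86.14096254 126.7704741 ]
```

View pics/top_c.png

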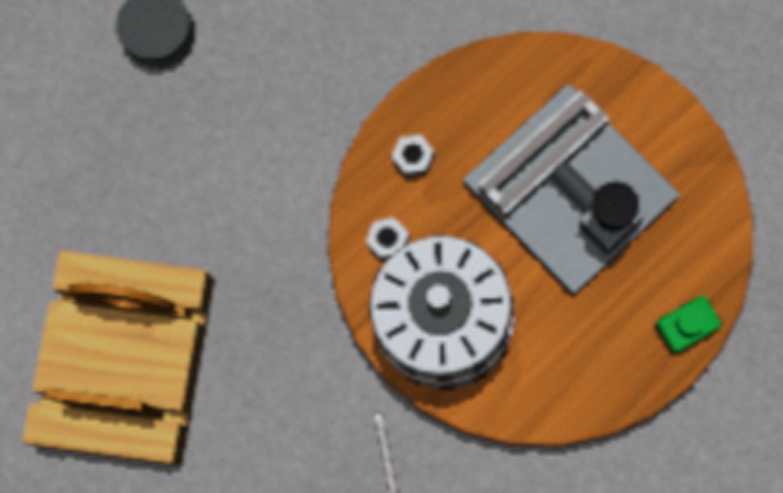

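View pics/side_c.png

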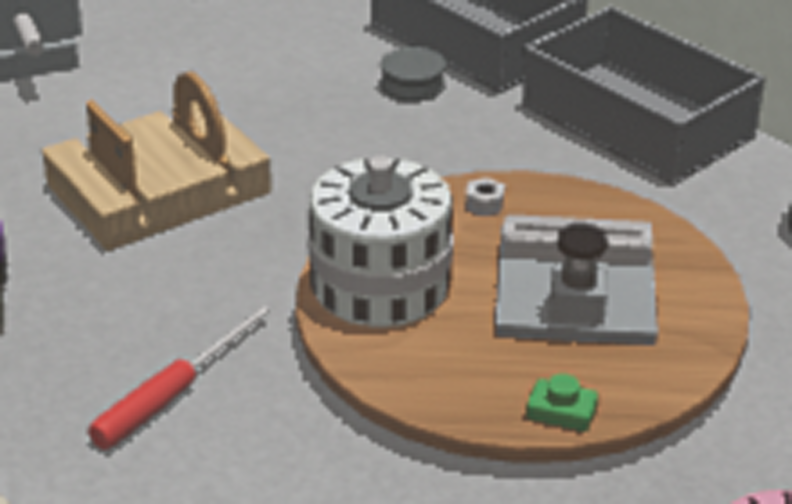

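The top crop shows the retainer in the far groove (about crop 125,298) and the square plate in the near one (95,403). The slot runs from about (495,195) to (597,105), the plunger head is at (615,205), and the alternator is at (440,310). Next I'll refine the positions.

```bash
cat > fit.py <<'E'
from h import *
def rect(g):
    (c,s,a)=cv2.minAreaRect(g[:,:2].astype(np.float32)); return np.round(c,1),np.round(s,1),round(a,2)
def frame(g,c,a):
    a=np.radians(a); d=g[:,:2]-c; return d@[np.cos(a),np.sin(a)], d@[-np.sin(a),np.cos(a)]
E
python3 - <<'E'
from fit import *
for n in("side","top"):
    p=r.snapshot(n); W=cloud(p); R=cv2.Rodrigues(np.array(p["rvec"],float))[0]
    print(n,"cam",(-R.T@np.array(p["tvec"]).ravel()).round())
    q=W[p["range_z"]>0]
    g=q[(abs(q[:,0]-440)<110)&(abs(q[:,1]-323)<100)&(abs(q[:,2]-40)<3)]; print("rack",rect(g))
    d=np.linalg.norm(q[:,:2]-[610,-48],axis=1)
    g=q[(d<85)&(q[:,2]>66)&(q[:,2]<76)]; print("jaw",len(g),rect(g),g[:,2].mean())
    for a in(41,):
        u,v=frame(g,[610,-48],a); u=u
        k=abs(u)<25; print(" slotframe u",np.percentile(u[k],[1,10,50,90,99]).round(1),"v",np.percentile(v[k],[1,50,99]).round(1))
        print(np.histogram(u,np.arange(-30,31,3)))
        for s in(-1,1):
            kk=k&(u*s>0); print(" line",s,np.polyfit(v[kk],u[kk],1))
    g=q[(abs(q[:,0]-484)<16)&(abs(q[:,1]-313)<60)&(q[:,2]>48)&(q[:,2]<125)]
    u,v=frame(g,[484,313],-8.2)
    print("ret u",np.percentile(u,[1,10,50,90,99]).round(1),"v",v.min(),v.max(), "zmax",np.percentile(g[:,2],[95,99]))
    k=g[:,2]>100;print(" top",k.sum(),u[k].mean(),v[k].mean(),np.percentile(u[k],[5,95]))
    g=q[(np.linalg.norm(q[:,:2]-[546,-104],axis=1)<26)&(abs(q[:,2]-121.5)<3)]; print("plg",rect(g),cv2.minEnclosingCircle(g[:,:2].astype(np.float32)))
E
```

```text
side cam [-290. -789.  886.]
rack (array([442.4, 326.2]), array([138.9, 172.1]), 80.75)
jaw 196 (array([606.8, -48.6]), array([ 36.4, 122.2]), 40.99) 69.94499321267008
 slotframe u [-19.2 -15.5   3.9  11.2  14.5] v [-59.2  16.5  62.3]
(array([ 0,  0,  1,  4, 19, 26, 29,  3,  2,  4,  5, 21, 34, 33, 13,  2,  0,
        0,  0,  0]), array([-30, -27, -24, -21, -18, -15, -12,  -9,  -6,  -3,   0,   3,   6,
         9,  12,  15,  18,  21,  24,  27,  30]))
 line -1 [ -0.0192654  -12.38713496]
 line 1 [-0.02177802  8.33543219]
ret u [-4.5 -3.1 -0.9  3.8  6. ] v -46.959566569926245 51.04582549422853 zmax [108.87505568 112.13385144]
 top 35 0.09998620922070019 -3.7807422033745843 [-3.18589375  4.6047984 ]
plg (array([ 546.9, -106. ]), array([38.1, 36.1]), 2.0) ((546.3046875, -107.01762390136719), 21.745174407958984)
top cam [ 235.  -14. 1289.]
rack (array([443.5, 327.5]), array([131.3, 170.1]), 81.06)
jaw 467 (array([585.3, -69.5]), array([101.8, 124.2]), 42.04) 69.47948480234672
 slotframe u [-22.7 -14.8  -5.   14.5  18.1] v [-60.7   2.9  61.4]
(array([ 7,  7,  6,  6, 21, 49, 46, 50, 16,  5,  3,  7, 39, 60, 39, 24,  7,
        0,  0,  0]), array([-30, -27, -24, -21, -18, -15, -12,  -9,  -6,  -3,   0,   3,   6,
         9,  12,  15,  18,  21,  24,  27,  30]))
 line -1 [ -0.01233489 -11.13297142]
 line 1 [-6.46873360e-03  1.12967737e+01]
ret u [-2.1 -1.4  0.2  4.9  6.4] v -41.162456080815744 46.17573134366489 zmax [110.15681686 112.1513334 ]
 top 74 2.2000784866100176 1.4952625872083836 [-1.32746204  6.00212667]
plg (array([ 546.4, -104.3]), array([36., 38.]), 87.47) ((547.03173828125, -103.74214935302734), 19.813129425048828)
```

```bash
cat > go.py <<'E'
import sys
from h import *
from scipy.spatial.transform import Rotation as Ro
def delta(x,y,z,yaw):
    s=r.sense(); R=Ro.from_euler("xyz",s["tcp_rot"],degrees=True)
    d=R.inv().apply(np.array([x,y,z])-s["tool_pos"])/1000
    return d.round(4),(R.inv()*Ro.from_euler("xyz",[180,0,yaw],degrees=True)).as_rotvec().round(4),round(s["time"],2),s["tool_pos"].round(1),s["tcp_rot"].round(2),s["ft_force"].round(1),round(s["finger_gap"],1)
if __name__=="__main__": print(*delta(*map(float,sys.argv[1:5])))
E
python3 go.py 485.8 315 180 81.3
```

```text
[-0.307  -0.1091  0.0122] [ 0.     -0.      1.2859] 0.9 [253.8 543.7 192.2] [180.    -0.   154.98] [ 0.5 -0.3  0.1] 85.4
```

```bash
python3 -m jog '[-0.038,-0.0136,0,0,0,0.161,-0.077,-0.0273,0,0,0,0.321,-0.115,-0.041,0,0,0,0.482,-0.1535,-0.0546,0,0,0,0.643,-0.192,-0.068,0,0,0,0.804,-0.23,-0.082,0,0,0,0.964,-0.2686,-0.0955,0.006,0,0,1.125,-0.307,-0.1091,0.012,0,0,1.286]' 1 60
python3 go.py 485.8 315 78 81.3
```

```text
time: 1.9
tool_pos: [486.8, 314.0, 180.2]
tcp_rot: [180.0, -0.0, 81.0]
ft_force: [0.6, -0.6, -0.3]
finger_gap: 85.4
grip_force: 0.0
[ 0.0008 -0.0012  0.1022] [ 0.0004 -0.0003 -0.0054] 1.9 [486.8 314.  180.2] [ 1.7998e+02 -2.0000e-02  8.0990e+01] [ 0.6 -0.6 -0.3] 85.4
```

```bash
python3 -m jog '[0,0,0.025,0,0,0,0,0,0.05,0,0,0,0,0,0.075,0,0,0,0,0,0.09,0,0,0,0,0,0.1,0,0,0,0,0,0.102,0,0,0]'
python3 - <<'E'
from h import *
p=r.snapshot("side"); save(p,"g1"); q=r.snapshot("top"); save(q,"g1t")
f=lambda a:cv2.resize(a[...,::-1],None,fx=4,fy=4,interpolation=cv2.INTER_CUBIC)
cv2.imwrite("pics/g1c.png",np.hstack([f(p["pixels"][130:230,160:255]),f(q["pixels"][170:270,95:190])]))
E
python3 go.py 485.8 315 78 81.3
```

```text
time: 2.65
tool_pos: [485.7, 315.0, 78.0]
tcp_rot: [-180.0, 0.0, 81.3]
ft_force: [0.6, -0.5, -0.7]
finger_gap: 85.2
grip_force: 0.0
[-0.0002 -0.0004  0.0008] [ 0.0007 -0.0005 -0.0001] 2.75 [486.2 315.2  78.8] [ 1.7996e+02 -3.0000e-02  8.1300e+01] [ 0.1 -0.4  1.3] 85.4
```

View pics/g1c.png

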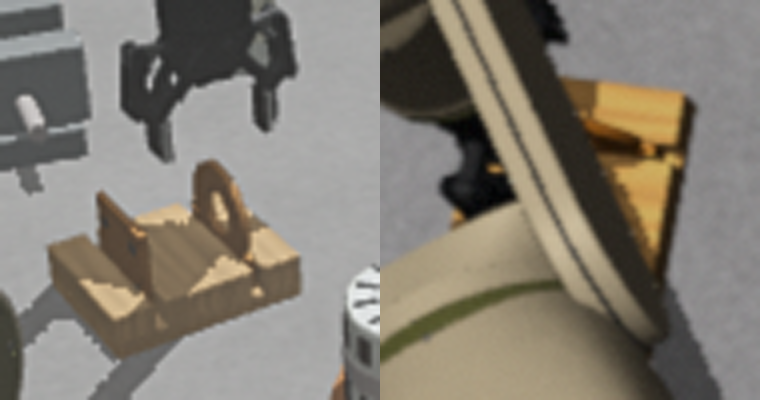

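The side crop shows the open fingers at about (165,155) and (265,125), above and behind the retainer rather than astride it. I'll check this by projecting the TCP into the picture.

Run:
```python
from h import *
p=r.snapshot("side"); s=r.sense(); print(s["tool_pos"],s["tcp_rot"],s["joint_pos"])
f=lambda X:cv2.projectPoints(np.array(X,float).reshape(-1,3),np.array(p["rvec"],float),np.array(p["tvec"],float),p["K"],None)[0].reshape(-1,2).round(1)
print(f([s["tool_pos"],[485.8,315,110],[485.8,315,78],[400,325,95]]))
W=cloud(p); Z=p["range_z"]
# fingers cluster
q=W[130:172,190:236][Z[130:172,190:236]>0]; im=p["pixels"][130:172,190:236][Z[130:172,190:236]>0]
k=(im.max(1)<60); g=q[k]; print(k.sum(),np.percentile(g,[1,10,50,90,99],axis=0).round())
save(p,"g2")
a=p["pixels"][130:230,160:255][...,::-1]; cv2.imwrite("pics/g2c.png",cv2.resize(a,None,fx=5,fy=5))
```

```text
[486.35184899 315.26737377  79.05888993] [ 1.79941406e+02 -4.21722768e-02  8.12945910e+01] [ 2.78852586e+01  8.89716895e+00  9.57793368e+01 -1.10321564e-03
  7.52513095e+01  3.65909694e+01]
[[214.7 179.2]
 [214.  171.3]
 [214.7 179.6]
 [191.1 183.2]]
722 [[413. 277. 144.]
 [421. 286. 183.]
 [464. 305. 220.]
 [531. 320. 263.]
 [550. 333. 274.]]
```

View pics/g2c.png

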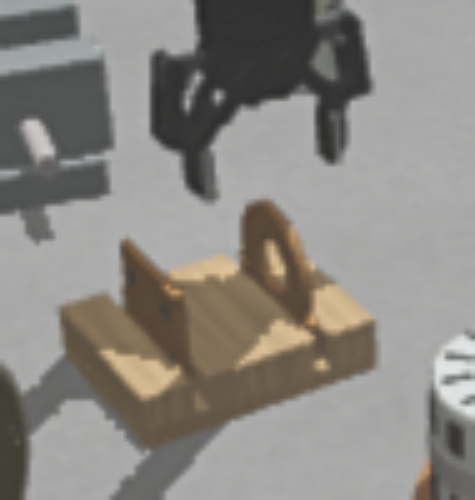

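Run:
```python
from h import *
p=r.snapshot("side"); W=cloud(p); Z=p["range_z"]; im=p["pixels"].astype(int)
for v in range(152,174,2):
    print(v,[(u,tuple(W[v,u].round().astype(int))) for u in range(194,232) if im[v,u].max()<75 and u%2==0 and Z[v,u]>0])
q=r.snapshot("top"); V=cloud(q); i2=q["pixels"].astype(int)
k=(i2.max(2)<60)&(q["range_z"]>0)&(abs(V[...,0]-486)<120)&(abs(V[...,1]-315)<80)&(V[...,2]>60)
print(k.sum(),np.percentile(V[k],[1,10,50,90,99],axis=0).round())
print(r.sense()["joint_pos"])
```

```text
152 [(194, (np.int64(413), np.int64(310), np.int64(209))), (196, (np.int64(423), np.int64(314), np.int64(204))), (198, (np.int64(441), np.int64(331), np.int64(191))), (200, (np.int64(447), np.int64(327), np.int64(190))), (202, (np.int64(444), np.int64(312), np.int64(197))), (204, (np.int64(447), np.int64(305), np.int64(199))), (206, (np.int64(454), np.int64(306), np.int64(196))), (224, (np.int64(526), np.int64(307), np.int64(170))), (226, (np.int64(529), np.int64(300), np.int64(171)))]
154 [(194, (np.int64(416), np.int64(315), np.int64(199))), (196, (np.int64(422), np.int64(313), np.int64(198))), (198, (np.int64(438), np.int64(327), np.int64(186))), (200, (np.int64(439), np.int64(318), np.int64(189))), (202, (np.int64(444), np.int64(313), np.int64(190))), (204, (np.int64(446), np.int64(305), np.int64(192))), (224, (np.int64(526), np.int64(308), np.int64(162))), (226, (np.int64(529), np.int64(302), np.int64(163))), (228, (np.int64(534), np.int64(298), np.int64(163)))]
156 [(194, (np.int64(416), np.int64(316), np.int64(191))), (196, (np.int64(420), np.int64(311), np.int64(192))), (198,
[... 775 characters left out ...]
4(529), np.int64(315), np.int64(136))), (226, (np.int64(528), np.int64(302), np.int64(142)))]
162 [(198, (np.int64(433), np.int64(324), np.int64(161))), (200, (np.int64(436), np.int64(317), np.int64(163)))]
164 [(198, (np.int64(431), np.int64(322), np.int64(155))), (200, (np.int64(436), np.int64(318), np.int64(155)))]
166 [(198, (np.int64(429), np.int64(319), np.int64(150))), (200, (np.int64(436), np.int64(318), np.int64(147)))]
168 [(200, (np.int64(434), np.int64(317), np.int64(142)))]
170 []
172 []
2258 [[368. 238.  89.]
 [386. 265. 218.]
 [445. 310. 474.]
 [524. 333. 525.]
 [551. 358. 546.]]
[ 2.78858720e+01  8.88549764e+00  9.57773760e+01 -2.30540274e-04
  7.52470340e+01  3.65920127e+01]
```

The depth readings put the open fingertips at z≈135, where about 91 was expected. Closing gently will settle it, because the gap will show whether the plate is between the pads.

```bash
python3 -m jog '[0,0,0,0,0,0,0,0,0,0,0,0,0,0,0,0,0,0,0,0,0,0,0,0,0,0,0,0,0,0,0,0,0,0,0,0]' -1 25
python3 - <<'E'
from h import *
p=r.snapshot("side"); save(p,"g3"); W=cloud(p);Z=p["range_z"];im=p["pixels"].astype(int)
for v in range(158,186,2):
    print(v,[(u,*W[v,u].round().astype(int).tolist()) for u in range(204,226,2) if im[v,u].max()<75 and Z[v,u]>0])
a=p["pixels"][130:230,160:255][...,::-1]; cv2.imwrite("pics/g3c.png",cv2.resize(a,None,fx=5,fy=5))
E
```

```text
time: 3.65
tool_pos: [485.8, 314.9, 78.2]
tcp_rot: [-180.0, 0.0, 81.3]
ft_force: [-0.4, 0.4, 0.3]
finger_gap: -0.2
grip_force: 0.0
158 [(206, 454, 308, 174), (208, 461, 307, 171), (210, 472, 311, 166), (212, 474, 303, 169), (214, 486, 309, 162), (216, 488, 302, 164)]
160 [(208, 632, 557, 0), (210, 471, 312, 159), (212, 476, 307, 159), (214, 484, 308, 156)]
162 [(210, 473, 316, 149), (214, 484, 308, 148)]
164 [(210, 471, 313, 144), (212, 476, 309, 143)]
166 [(210, 469, 312, 137), (212, 478, 313, 134)]
168 [(212, 479, 315, 125)]
170 []
172 []
174 []
176 []
178 []
180 []
182 []
184 []
```

View pics/g3c.png

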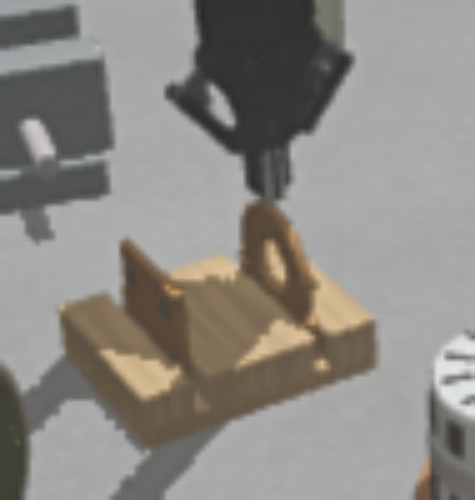

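The gap reads -0.2 mm with the fingers shut at about (268,195), just above the plate top at (265,205). So the true TCP is about 40 mm higher than reported, while x and y agree. I'll open, descend 40 mm more and check again.

```bash
python3 -m jog '[0,0,0,0,0,0,0,0,0,0,0,0,0,0,0,0,0,0,0,0,0.012,0,0,0,0,0,0.024,0,0,0,0,0,0.034,0,0,0,0,0,0.04,0,0,0,0,0,0.04,0,0,0]' 0.2 60
python3 - <<'E'
from h import *
p=r.snapshot("side"); save(p,"g4"); W=cloud(p);Z=p["range_z"];im=p["pixels"].astype(int)
for v in range(164,190,2):
    print(v,[(u,*W[v,u].round().astype(int).tolist()) for u in range(194,236,2) if im[v,u].max()<75 and Z[v,u]>0])
a=p["pixels"][130:230,160:255][...,::-1]; cv2.imwrite("pics/g4c.png",cv2.resize(a,None,fx=5,fy=5))
E
```

```text
time: 4.7
tool_pos: [485.3, 314.7, 37.4]
tcp_rot: [-179.9, 0.0, 81.3]
ft_force: [-0.5, -0.4, 0.7]
finger_gap: 51.0
grip_force: 0.0
164 [(196, 423, 321, 159), (198, 422, 309, 164), (204, 453, 321, 147), (206, 453, 310, 152), (208, 455, 301, 155), (220, 512, 315, 127), (222, 507, 297, 137), (224, 517, 300, 131), (226, 528, 303, 126)]
166 [(196, 426, 327, 147), (198, 424, 312, 154), (200, 431, 312, 152), (202, 447, 324, 141), (204, 456, 326, 137), (206, 449, 304, 148), (208, 456, 303, 146), (220, 513, 317, 119), (222, 514, 307, 123), (224, 512, 294, 128)]
168 [(196, 430, 334, 136), (198, 425, 314, 146), (200, 432, 314, 143), (202, 446, 324, 134), (204, 452, 321, 133), (206, 453, 312, 136), (220, 510, 314, 113), (224, 520, 305, 113)]
170 [(198, 427, 318, 136), (200, 433, 316, 135), (202, 439, 314, 133), (204, 445, 311, 132), (206, 451, 309, 131), (220, 510, 315, 105), (222, 509, 302, 111), (224, 520, 306, 105)]
172 [(200, 433, 317, 127), (202, 439, 315, 126), (204, 449, 318, 120), (206, 447, 305, 127), (220, 513, 319, 95), (222, 506, 299, 106), (224, 515, 300, 102)]
174 [(204, 447, 316, 115), (208, 457, 309, 113), (220, 515, 323, 85), (222, 506, 299, 99)]
176 [(204, 442, 311, 111), (222, 510, 306, 86)]
178 [(204, 445, 316, 100), (206, 451, 314, 99)]
180 [(206, 451, 315, 91)]
182 []
184 []
186 []
188 []
```

View pics/g4c.png

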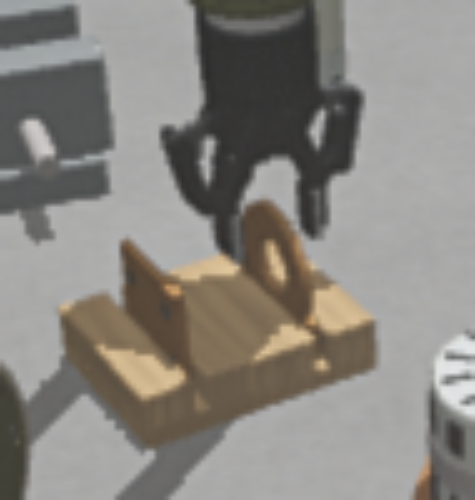

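The fingers now straddle the ring top: the left tip is at (232,250), the right at (315,235), and the plate top is at (265,205). The tips are at z≈86. I'll close and lift.

```bash
python3 -m jog '[0,0,0,0,0,0,0,0,0,0,0,0,0,0,0,0,0,0,0,0,0,0,0,0,0,0,0,0,0,0,0,0,-0.005,0,0,0]' -1 60 
python3 -m jog '[0,0,-0.012,0,0,0,0,0,-0.027,0,0,0,0,0,-0.05,0,0,0,0,0,-0.08,0,0,0,0,0,-0.115,0,0,0,0,0,-0.15,0,0,0,0,0,-0.165,0,0,0,0,0,-0.165,0,0,0]'
python3 go.py 609.2 -47.9 203 131.6
python3 - <<'E'
from h import *
p=r.snapshot("side"); save(p,"g5"); W=cloud(p);Z=p["range_z"];im=p["pixels"].astype(int)
a=p["pixels"][90:220,150:265][...,::-1]; cv2.imwrite("pics/g5c.png",cv2.resize(a,None,fx=5,fy=4.6))
E
```

```text
time: 5.5
tool_pos: [485.1, 314.3, 42.1]
tcp_rot: [-179.9, 0.1, 81.3]
ft_force: [3.4, -0.8, -7.3]
finger_gap: 7.1
grip_force: 58.4
time: 6.5
tool_pos: [486.2, 315.3, 209.3]
tcp_rot: [179.9, -0.1, 81.3]
ft_force: [-0.9, -0.7, -4.4]
finger_gap: 7.0
grip_force: 59.0
[-0.3405  0.1766  0.0061] [ 1.800e-03 -6.000e-04 -8.779e-01] 6.5 [486.2 315.3 209.3] [ 1.7992e+02 -7.0000e-02  8.1300e+01] [-0.9 -0.7 -4.4] 7.0
```

View pics/g5c.png

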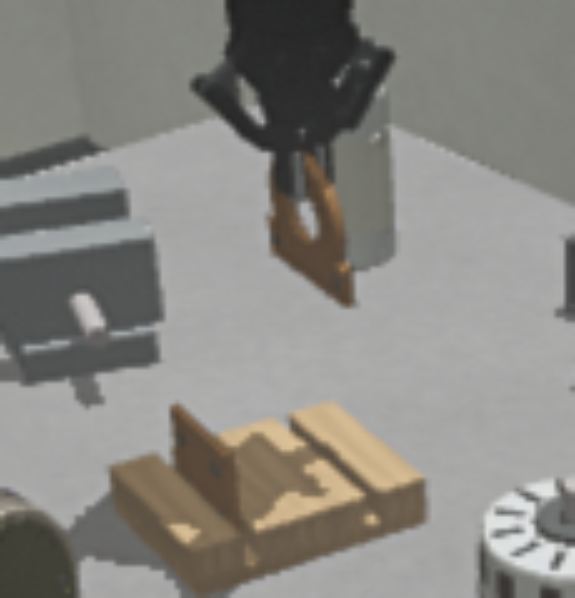

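The plate is held upright and clear of the rack, with the foot's lower corner at about (350,300). I'll measure how it sits in the hand.

```bash
cat > held.py <<'E'
from h import *
def held(rel=True):
    s=r.sense(); t=s["tool_pos"]; yaw=np.radians(s["tcp_rot"][2])
    n=np.array([np.sin(yaw),-np.cos(yaw)]); e=np.array([np.cos(yaw),np.sin(yaw)])
    for c in("side","top"):
        p=r.snapshot(c); W=cloud(p); im=p["pixels"].astype(int)
        k=(p["range_z"]>0)&(im[...,0]>im[...,2]+35)&(abs((W[...,:2]-t[:2])@n)<25)&(abs((W[...,:2]-t[:2])@e)<62)&(W[...,2]>t[2]-40)&(W[...,2]<t[2]+90)
        q=W[k]; 
        if len(q)<20: print(c,len(q)); continue
        u=(q[:,:2]-t[:2])@n; v=(q[:,:2]-t[:2])@e; z=q[:,2]-t[2]
        A=np.c_[np.ones(len(u)),v,z]; b=np.linalg.lstsq(A,u,rcond=None)[0]; res=u-A@b; g=abs(res)<5; b=np.linalg.lstsq(A[g],u[g],rcond=None)[0]
        lo=z<np.percentile(z,1)+22
        print(c,len(q),"n: off,yawslope,tiltslope",b.round(3),"v",np.percentile(v,[1,99]).round(1),"foot v",np.percentile(v[lo],[1,99]).round(1),"z",np.percentile(z,[1,99]).round(1))
        # bottom edge roll: min z vs v
        vb=[(vv,z[abs(v-vv)<4].min()) for vv in range(-40,41,10) if (abs(v-vv)<4).any()]; print("  bottom",[(a,round(float(c2),1)) for a,c2 in vb])
held()
E
python3 held.py
```

```text
side 69 n: off,yawslope,tiltslope [-2.813 -0.011  0.009] v [-49.2  46.4] foot v [-51.8  47.3] z [ 5.6 72.4]
  bottom [(-40, 6.4), (-30, 53.2), (-20, 59.8), (-10, 68.8), (0, 6.1), (10, 9.2), (20, 16.6), (40, 12.4)]
top 100 n: off,yawslope,tiltslope [-5.385 -0.091  0.039] v [-49.5 -15.5] foot v [-48.9 -13.5] z [-25.4  61.4]
  bottom [(-40, -21.3), (-30, -23.3), (-20, -21.2), (-10, -25.4)]
```

```bash
python3 -m jog '[-0.03,0.0155,0,0,0,-0.08,-0.075,0.0387,0,0,0,-0.195,-0.124,0.064,0,0,0,-0.32,-0.175,0.0903,0,0,0,-0.452,-0.226,0.1167,0,0,0,-0.585,-0.275,0.142,0,0,0,-0.712,-0.315,0.1626,0,0,0,-0.815,-0.339,0.175,0,0,0,-0.878]'
python3 -m jog '[0,0,0.02,0,0,0,0,0,0.045,0,0,0,0,0,0.06,0,0,0,0,0,0.06,0,0,0]'
python3 go.py 607.9 -46.4 100 131.6
sed -i 's/^held()/if __name__=="__main__": held()/' held.py
python3 - <<'E'
from fit import *; from held import held
held()
for n in("side","top"):
    p=r.snapshot(n); save(p,"s1"+n); W=cloud(p); q=W[p["range_z"]>0]
    d=np.linalg.norm(q[:,:2]-[609,-48],axis=1); g=q[(d<70)&(abs(q[:,2]-70)<4)]
    u,v=frame(g,[609.2,-47.9],41.6); k=abs(u)<22
    print(n,"jaws",k.sum(),np.histogram(u[k],np.arange(-22,23,4))[0],np.percentile(v[k],[1,99]))
    g=q[(np.linalg.norm(q[:,:2]-[546,-104],axis=1)<26)&(abs(q[:,2]-121.5)<3)]; print("plg",len(g),g.mean(0) if len(g) else 0)
f=lambda a:cv2.resize(a[...,::-1],(400,400),interpolation=cv2.INTER_CUBIC)
A=cv2.imread("pics/s1side.png")[...,::-1];B=cv2.imread("pics/s1top.png")[...,::-1]
cv2.imwrite("pics/s1c.png",np.hstack([f(A[160:260,270:370]),f(B[110:210,240:340])]))
E
```

```text
time: 7.65
tool_pos: [606.8, -49.0, 205.8]
tcp_rot: [-179.9, -0.1, 131.6]
ft_force: [-0.1, -0.5, -4.2]
finger_gap: 7.1
grip_force: 59.0
time: 8.15
tool_pos: [605.5, -45.7, 145.3]
tcp_rot: [-179.8, -0.2, 131.6]
ft_force: [-0.0, 0.1, -4.2]
finger_gap: 7.3
grip_force: 58.9
[-0.0023  0.0014  0.0453] [-0.0031 -0.0039  0.0004] 8.15 [605.5 -45.7 145.3] [-179.82   -0.23  131.62] [-0.   0.1 -4.2] 7.3
side 579 n: off,yawslope,tiltslope [-2.384  0.006 -0.008] v [-45.   48.3] foot v [-45.3  48.7] z [-21.9  66.9]
  bottom [(-40, -20.4), (-30, -19.1), (-20, -22.3), (-10, -19.8), (0, -21.5), (10, -20.7), (20, -24.3), (30, -22.2), (40, -21.5)]
top 99 n: off,yawslope,tiltslope [0.272 0.006 0.005] v [ 2.5 48.1] foot v [ 1.2 48.3] z [ 4.  74.5]
  bottom [(0, 6.8), (10, 5.7), (20, 55.2), (30, 49.9), (40, 3.4)]
side jaws 173 [ 7 15 28 23  4  5 14 38 36  3  0] [-59.92081018  61.69678959]
plg 91 [ 543.58328872 -106.02741277  122.08405245]
top jaws 96 [ 8 12 30 21  6  0  0 19  0  0  0] [-31.3362221   30.18230965]
plg 0 0
```

View pics/s1c.png

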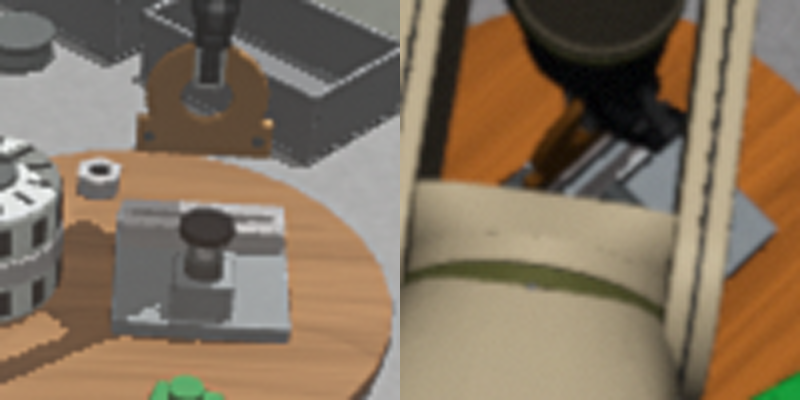

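The left half shows the plate level above the fixture: the foot spans (137–272,150), the jaws (115–286,215), and the plunger head is at (207,228). I'll get the offset between plate and slot from the side camera, where both sit in the same view.

```bash
cat > rel.py <<'E'
from fit import *
C=np.array([609.2,-47.9]); a=41.6
U=[];V=[];T=[]
for i in range(4):
    p=r.snapshot("side"); W=cloud(p); q=W[p["range_z"]>0]; im=p["pixels"].astype(int)[p["range_z"]>0]
    s=r.sense(); T.append(np.r_[s["tool_pos"],s["tcp_rot"]]); zt=s["tool_pos"][2]-22
    u,v=frame(q,C,a); br=(im[:,0]>im[:,2]+25)&(abs(u)<20)&(abs(v)<62)
    k=br&(q[:,2]>zt+3)&(q[:,2]<zt+40)
    pl=np.polyfit(v[k],u[k],1); ft=np.percentile(v[br&(q[:,2]>zt+3)&(q[:,2]<zt+28)],[.5,99.5])
    j=(abs(q[:,2]-70)<3.5)&(abs(v)<66)&~br
    h=np.histogram(u[j&(abs(v)<48)],np.arange(-24,25,2))[0]; jv=np.percentile(v[j&(abs(u)<20)],[.5,99.5])
    U.append(h); V.append(np.r_[pl,ft,jv, np.median(u[k])])
print("plate slope,u,footv,jawv,medu",np.mean(V,0).round(2)); print(dict(zip(range(-24,24,2),np.sum(U,0).tolist()))); print(np.mean(T,0).round(2))
u0=(np.mean(T,0)[:2]-C); t=np.radians(a); print("tool u,v",u0@[np.cos(t),np.sin(t)],u0@[-np.sin(t),np.cos(t)])
E
python3 rel.py
```

```text
plate slope,u,footv,jawv,medu [  0.    -2.58 -45.49  50.77 -60.1   61.59  -2.63]
{-24: 1, -22: 4, -20: 16, -18: 15, -16: 28, -14: 51, -12: 40, -10: 28, -8: 11, -6: 6, -4: 1, -2: 0, 0: 2, 2: 8, 4: 21, 6: 44, 8: 56, 10: 49, 12: 36, 14: 13, 16: 4, 18: 0, 20: 0, 22: 0}
[ 6.0818e+02 -4.6640e+01  1.4941e+02  1.7993e+02  8.0000e-02  1.3160e+02]
tool u,v 0.07648952660322761 1.622067983266961
```

```bash
python3 -m jog '[-0.001,-0.0007,0.01,0,0,0,-0.0019,-0.0013,0.025,0,0,0,-0.0019,-0.0013,0.04,0,0,0,-0.0019,-0.0013,0.05,0,0,0,-0.0019,-0.0013,0.05,0,0,0]'
python3 -m jog '[0,0,0.003,0,0,0,0,0,0.005,0,0,0,0,0,0.007,0,0,0,0,0,0.007,0,0,0]'
python3 rel.py
```

```text
time: 9.18
tool_pos: [606.6, -48.7, 96.4]
tcp_rot: [-179.9, -0.1, 131.6]
ft_force: [-0.6, 0.5, -4.5]
finger_gap: 6.9
grip_force: 58.9
time: 9.68
tool_pos: [608.2, -48.9, 91.5]
tcp_rot: [180.0, 0.0, 131.6]
ft_force: [-0.0, 0.3, -3.9]
finger_gap: 6.9
grip_force: 59.2
plate slope,u,footv,jawv,medu [ -0.    -4.   -47.39  50.19 -59.99  61.91  -4.09]
{-24: 0, -22: 3, -20: 10, -18: 17, -16: 27, -14: 31, -12: 42, -10: 31, -8: 15, -6: 10, -4: 2, -2: 1, 0: 1, 2: 0, 4: 0, 6: 0, 8: 0, 10: 0, 12: 0, 14: 0, 16: 0, 18: 0, 20: 0, 22: 0}
[ 6.0811e+02 -4.8900e+01  9.1520e+01  1.7997e+02  3.0000e-02  1.3160e+02]
tool u,v -1.480546622851904 -0.026620163529243568
```

```bash
python3 -m jog '[0,0,0.002,0,0,0,0,0,0.004,0,0,0,0,0,0.006,0,0,0,0,0,0.008,0,0,0,0,0,0.008,0,0,0]'
```

```text
time: 10.5
tool_pos: [607.9, -48.8, 82.8]
tcp_rot: [180.0, 0.0, 131.6]
ft_force: [5.3, 3.3, -5.0]
finger_gap: 6.8
grip_force: 59.2
```

```bash
python3 -m jog '[0,0,0.002,0,0,0,0,0,0.004,0,0,0,0,0,0.006,0,0,0,0,0,0.006,0,0,0]'
```

```text
time: 11.0
tool_pos: [607.9, -48.7, 76.8]
tcp_rot: [180.0, -0.0, 131.6]
ft_force: [4.0, 3.5, -4.0]
finger_gap: 7.3
grip_force: 59.3
```

The plate is entering the slot, with a light side force on the plunger-side wall. I'll shift about 1 mm away from it and go on down.

```bash
python3 -m jog '[0,0.001,0.001,0,0,0,0,0.001,0.003,0,0,0,0,0.001,0.005,0,0,0,0,0.001,0.005,0,0,0]'
```

```text
time: 11.5
tool_pos: [608.1, -48.3, 71.5]
tcp_rot: [-180.0, -0.0, 131.6]
ft_force: [2.4, 1.2, -6.2]
finger_gap: 7.0
grip_force: 59.0
```

```bash
python3 -m jog '[0,0,0.0015,0,0,0,0,0,0.003,0,0,0,0,0,0.003,0,0,0]'
```

```text
time: 11.88
tool_pos: [608.6, -48.2, 70.7]
tcp_rot: [180.0, 0.0, 131.6]
ft_force: [-4.3, 2.7, 7.9]
finger_gap: 7.2
grip_force: 61.0
```

```bash
python3 -m jog '[0,0,0.001,0,0,0,0,0,0.002,0,0,0,0,0,0.002,0,0,0]'
python3 - <<'E'
from h import *
p=r.snapshot("side"); save(p,"in"); W=cloud(p);im=p["pixels"].astype(int);q=W[p["range_z"]>0];c=im[p["range_z"]>0]
d=np.linalg.norm(q[:,:2]-[609,-48],axis=1)
k=(d<60)&(c[:,0]>c[:,2]+25)&(q[:,2]>60)&(q[:,2]<160); g=q[k]; print(len(g),np.percentile(g,[1,50,99,99.8],axis=0).round(1))
cv2.imwrite("pics/inc.png",cv2.resize(p["pixels"][160:260,270:370][...,::-1],(500,500),interpolation=cv2.INTER_CUBIC))
E
```

```text
time: 12.25
tool_pos: [609.0, -48.1, 70.7]
tcp_rot: [179.9, 0.1, 131.6]
ft_force: [-10.8, 4.6, 19.5]
finger_gap: 7.1
grip_force: 63.0
383 [[576.2 -82.7  69.2]
 [602.9 -41.8 101.3]
 [637.6 -12.7 138.9]
 [642.7 -11.4 141. ]]
```

View pics/inc.png

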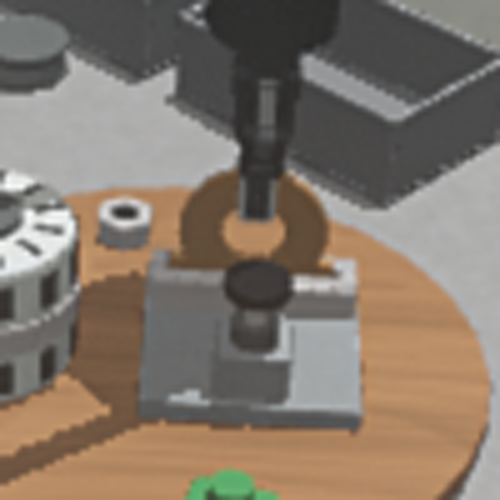

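The plate is home: its top is at z≈141 (47+95), the foot is hidden between the jaws, and the ring is centred at (252,225). I'll unload, release and rise.

```bash
python3 -m jog '[0,0,-0.002,0,0,0,0,0,-0.003,0,0,0,0,0,-0.003,0,0,0]'
python3 -m jog '[0,0,-0.003,0,0,0,0,0,-0.003,0,0,0,0,0,-0.003,0,0,0,0,0,-0.003,0,0,0,0,0,-0.003,0,0,0,0,0,-0.003,0,0,0]' 0
python3 -m jog '[0,0,-0.01,0,0,0,0,0,-0.03,0,0,0,0,0,-0.055,0,0,0,0,0,-0.08,0,0,0,0,0,-0.1,0,0,0,0,0,-0.1,0,0,0]'
python3 - <<'E'
from h import *
for n in("side","top"):
    p=r.snapshot(n); save(p,"rel"+n); W=cloud(p);im=p["pixels"].astype(int);ok=p["range_z"]>0;q=W[ok];c=im[ok]
    d=np.linalg.norm(q[:,:2]-[609,-48],axis=1)
    k=(d<60)&(c[:,0]>c[:,2]+25)&(q[:,2]>72)&(q[:,2]<160); g=q[k]; print(n,len(g),g.mean(0),np.percentile(g,[1,99],axis=0).round(1))
    k=(np.linalg.norm(q[:,:2]-[546,-105],axis=1)<28)&(abs(q[:,2]-121)<4)&(c.max(1)<90); g=q[k]
    if len(g)>10: print("plg",len(g),g.mean(0),(g.min(0)+g.max(0))/2)
E
python3 go.py 546.5 -105 130 131.6
```

```text
time: 12.68
tool_pos: [608.7, -48.3, 70.8]
tcp_rot: [180.0, 0.0, 131.6]
ft_force: [-2.3, 2.3, 5.2]
finger_gap: 7.2
grip_force: 60.7
time: 13.42
tool_pos: [608.5, -48.2, 73.1]
tcp_rot: [-180.0, -0.0, 131.6]
ft_force: [0.3, 0.4, 0.3]
finger_gap: 42.4
grip_force: 0.0
time: 14.18
tool_pos: [610.2, -48.5, 176.4]
tcp_rot: [179.8, 0.2, 131.6]
ft_force: [-0.1, -0.4, 0.6]
finger_gap: 42.9
grip_force: 0.0
side 438 [605.91226077 -48.82980336 106.81315121] [[576.1 -82.8  72.9]
 [636.5 -14.6 142. ]]
plg 99 [ 543.88950777 -105.84387292  122.01023425] [ 545.79234315 -104.41943112  120.93047832]
top 159 [603.25368974 -43.25408834 114.23261891] [[585.2 -64.   74.2]
 [620.9 -20.1 144.5]]
[-0.0013 -0.084   0.043 ] [-0.     -0.0001 -0.0001] 14.28 [608.4 -48.2 173. ] [-180.     -0.    131.59] [ 0.3 -0.3 -0.2] 42.8
```

The plate stands free with its top at about 142. Now I'll shut the fingers and move over the plunger.

```bash
python3 -m jog '[0,-0.02,0,0,0,0,0,-0.05,0,0,0,0,0,-0.075,0,0,0,0,0,-0.084,0,0,0,0,0,-0.084,0.015,0,0,0,0,-0.084,0.04,0,0,0,0,-0.084,0.065,0,0,0,0,-0.084,0.075,0,0,0]' -1 60
python3 -m jog '[0,0,0.002,0,0,0,0,0,0.004,0,0,0,0,0,0.006,0,0,0,0,0,0.006,0,0,0]'
python3 - <<'E'
from h import *
p=r.snapshot("side"); save(p,"pl")
cv2.imwrite("pics/plc.png",cv2.resize(p["pixels"][160:260,270:370][...,::-1],(500,500),interpolation=cv2.INTER_CUBIC))
E
```

```text
time: 15.28
tool_pos: [544.4, -102.8, 95.0]
tcp_rot: [-179.9, -0.2, 131.6]
ft_force: [-0.2, -0.1, 0.4]
finger_gap: -0.6
grip_force: 0.0
time: 15.78
tool_pos: [546.0, -104.1, 92.7]
tcp_rot: [180.0, 0.0, 131.6]
ft_force: [-0.3, 0.5, -0.4]
finger_gap: 0.1
grip_force: 0.0
```

View pics/plc.png

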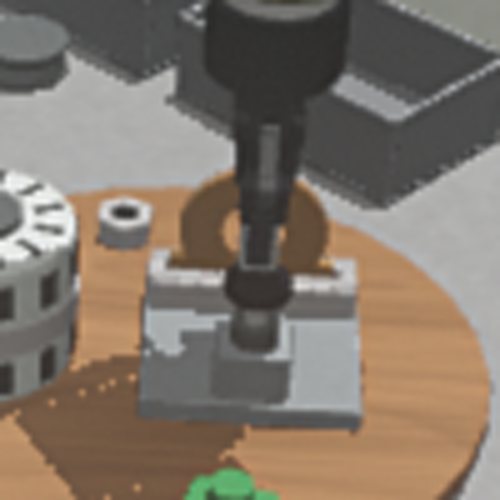

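The shut tips are right above the plunger head at (258,285), and the plate stands behind it. Pressing by force.

```bash
python3 -m jog '[0,0,0.003,0,0,0,0,0,0.006,0,0,0,0,0,0.009,0,0,0,0,0,0.012,0,0,0,0,0,0.012,0,0,0,0,0,0.012,0,0,0]'
python3 -m jog '[0,0,0.003,0,0,0,0,0,0.006,0,0,0,0,0,0.009,0,0,0,0,0,0.009,0,0,0,0,0,0.009,0,0,0]'
```

```text
time: 16.58
tool_pos: [545.6, -104.0, 80.4]
tcp_rot: [-180.0, -0.0, 131.6]
ft_force: [-1.5, -0.2, 4.2]
finger_gap: -0.2
grip_force: 1.7
time: 17.2
tool_pos: [546.0, -104.1, 71.6]
tcp_rot: [180.0, 0.0, 131.6]
ft_force: [-2.4, 0.9, 8.2]
finger_gap: 0.1
grip_force: 3.5
```

```bash
python3 -m jog '[0,0,0.0015,0,0,0,0,0,0.003,0,0,0,0,0,0.004,0,0,0,0,0,0.004,0,0,0]'
python3 -m jog '[0,0,0.001,0,0,0,0,0,0.0015,0,0,0,0,0,0.0015,0,0,0,0,0,0.0015,0,0,0]'
```

```text
time: 17.7
tool_pos: [546.0, -104.1, 67.9]
tcp_rot: [180.0, 0.0, 131.6]
ft_force: [-4.5, 1.3, 10.4]
finger_gap: -0.3
grip_force: 5.0
time: 18.2
tool_pos: [546.9, -104.2, 67.9]
tcp_rot: [179.9, 0.1, 131.6]
ft_force: [-6.0, 1.3, 18.2]
finger_gap: -0.0
grip_force: 8.8
```

The force rose from 10 to 18 N with no further travel, so the plunger is at its stop. I'll retract, check and hand in.

```bash
python3 -m jog '[0,0,-0.004,0,0,0,0,0,-0.01,0,0,0,0,0,-0.02,0,0,0,0,0,-0.04,0,0,0,0,0,-0.07,0,0,0,0,0,-0.1,0,0,0,0,0,-0.13,0,0,0,0,0,-0.13,0,0,0]'
python3 - <<'E'
from h import *
p=r.snapshot("side"); W=cloud(p);im=p["pixels"].astype(int);ok=p["range_z"]>0;q=W[ok];c=im[ok]
d=np.linalg.norm(q[:,:2]-[609,-48],axis=1)
g=q[(d<60)&(c[:,0]>c[:,2]+25)&(q[:,2]>72)&(q[:,2]<160)]; print("plate",len(g),g.mean(0),np.percentile(g,[1,99],axis=0).round(1))
g=q[(np.linalg.norm(q[:,:2]-[546,-105],axis=1)<22)&(q[:,2]>95)&(q[:,2]<135)]; print("plg",len(g),np.median(g,0))
for t in("alternator","square_plate"):
    for o in r.outline_of(p,t)[:1]:
        print(t,o["bbox"],np.median(W[o["region"]&ok],0).round())
E
```

```text
time: 19.2
tool_pos: [547.5, -104.6, 199.6]
tcp_rot: [179.8, 0.3, 131.6]
ft_force: [1.6, -0.0, -0.0]
finger_gap: -0.1
grip_force: 0.0
plate 436 [606.0832282  -47.81952104 106.91616531] [[575.9 -80.8  72.7]
 [640.2 -13.8 143.5]]
plg 136 [ 542.2078555  -108.39635979  121.56111735]
alternator [141.5, 195.9, 163.8, 234.2] [234. 283.  83.]
square_plate [182.6, 178.1, 200.0, 203.1] [394. 325.  73.]
```

```bash
python3 -c "
from bench import r
print(r.hand_in())"
```

```text
the job is handed in; nothing more can be done
None
```

The retainer stands fully home in the fixture slot, released. The plunger was pressed to its stop and is back up, the square plate is still in the rack, and the job is handed in at about 19 s. I did not re-check the alternator at the end, but no move went near it.

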